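# Draw the sign-off clipboard out from under the parcels in the mail room

### The job

On the mail-room counter, two small parcels have been stacked on top of a clipboard in the low green parcel stand. Slide that clipboard out under the stand's front rail, keeping it down flat on the counter, until it lies entirely clear in front of the stand, and let go of it. The two parcels are not to be picked up or toppled: they stay behind the rail, one still on top of the other.

Things in the scene. Friction and masses are not known exactly. Their poses are not given: they have to be found in the camera images.
- clipboard: Brown clipboard under the parcels (not the bare one elsewhere), 240 (x) x 160 (y) x 6 mm, 0.2 kg, flat on the counter. Origin: centre of underside, z up. To grasp: its clip, an upright steel block 12 (x) x 50 (y) mm centred at x -100, y 0, from 6 to 40 mm above the counter, about 85 to 100 mm in front of the rail. The +x end lies under the parcels.
- lower_parcel: Cardboard carton 100 (x) x 140 (y) x 45 mm, about 0.14 kg, on the clipboard just behind the rail. Origin: centre of underside, z up. As the clipboard is pulled it slides up to about 15 mm until the rail stops it, and drops 6 mm to the counter when the clipboard has left.
- upper_parcel: Smaller cardboard carton 80 (x) x 100 (y) x 35 mm, about 0.07 kg, lying loose on top of the lower parcel. Origin: centre of its underside; z up.
- stand: Low green metal parcel stand, fixed: front rail 8 (x) x 198 (y) mm, underside 13 and top 50 mm above the counter, on two cheeks 50 mm high, 190 mm apart, running 146 mm back (+x); no floor. Origin: on the counter below the rail's middle. +x points to the parcels; the clipboard comes out along -x, where the counter is free for its length.
Not all that is in view belongs to the job. Leave any purple, red or yellow look-alike of the lower_parcel alone.

How it is judged (in metres and radians):
At the end, for the whole second after the job is handed in: The clipboard lies flat and still on the counter, released, its origin at least 122 mm in front of the rail; the lower parcel stands level on the counter behind the rail, within 40 mm of its start; the upper one lies level and still on it, centres within 35 mm seen from above (x of clipboard in the frame of stand below -0.122 m and height (world z) of each of clipboard, lower_parcel below 0.01 m and angle between clipboard's own z axis and vertical below 0.1 rad and linear speed of each of clipboard, upper_parcel below 0.03 m/s and distance of lower_parcel from where it was at the start of the episode below 0.04 m and x of lower_parcel in the frame of stand above 0.04 m and angle between each of lower_parcel, upper_parcel's own z axis and vertical below 0.12 rad and horizontal distance between upper_parcel and lower_parcel below 0.035 m and height (world z) of upper_parcel above 0.037 m); the robot touches nothing.
It fails at once if the clipboard is lifted off the counter instead of slid (origin more than 30 mm up) (height (world z) of clipboard above 0.03 m).
It fails at once if the lower parcel is picked up (more than 30 mm above the counter) (height (world z) of lower_parcel above 0.03 m).
It fails at once if the upper parcel is picked up (more than 80 mm above the counter) (height (world z) of upper_parcel above 0.08 m).
It fails at once if a parcel topples (tilts more than 25 degrees) (angle between any of lower_parcel, upper_parcel's own z axis and vertical above 0.436 rad).
It also fails if it takes over 35 s, if anything falls off the work surface, if the arm or the gripper's body presses on something with over 40 N, if the wrist force passes 120 N, or if a joint passes its speed limit or range.

### The arm

A 6-joint arm with a two-finger parallel gripper is mounted at the origin on the work surface. World frame = base frame: x ahead of the robot, y to its left, z up, the work surface at z = 0. Lengths are in mm, angles in rad, forces in N, time in s.
With the tool pointing down it reaches from about 275 to 750 mm from the base axis. Payload 10.2 kg.
Tool frame: the origin (TCP) lies at the very end of the fingers, on their centre line; the grasp point (between the pads) lies 19 mm behind it; x points along the fingers, y is the direction in which the jaws open and shut, and the axes are right-handed (so a half turn about x gives the same grasp; the last joint's range is limited). The gripper opens to 85 mm and grips with 20 to 120 N. Pads are 22 mm wide; open, the fingers measure 114 mm over their backs; the gripper's body (76 mm by 85 mm) begins 54 mm behind the grasp point. The pads swing forward as they close: fully open they stand 13 mm farther back than shut.
Start: joints at [-1.398, 0.313, 1.498, -0, 1.331, -0.223], TCP at [202.4, -484.423, 231.294] pointing down, gripper open.
Joint ranges: [-2.94, 2.94], [-0.97, 2.17], [0.19, 2.56], [-1.23, 4.37], [0.02, 3.11], [-2.88, 2.88]. Speed limits (rad/s): [2.39, 2.39, 3.01, 3.14, 3.14, 3.14].

### API

Orientations are given as a unit quaternion [w, x, y, z].
In Python, from rig import ctrl, viewer, finish_job gives the robot as it stands.
- The arm moves only by the tool carry_out, never from a script. Its argument "targets" is a list of rows, each an object of numbers: "x", "y", "z": the shift along the world's x, y, z in m; "ax", "ay", "az": the turn, a rotation vector about the world's x, y, z in rad; "hand": the opening, from -1 (shut) to 1 (fully open). A call has 1 to 5 rows; each row is the pose to reach, as a shift and turn from the pose commanded when the call began; what a row does not reach only later rows make up. A row lasts 1/8 s, in which the tool goes at most 62.5 mm and 10.7 degrees, less where a joint would pass 70% of its speed; a pose out of reach is approached as far as the arm can. A call with a gripper value outside its range is refused whole. The fingers move at their own pace and stop on an object; "grip_force" is the grip in N (left out, the last holds). Time passes only in rows, so rows that repeat a pose let the fingers close. It gives the time, the measured TCP pose, the force and the opening at its end, in the units of the state.
- ctrl.sense(): the state, without advancing time (a new reading comes with each control period).
- viewer.capture(name): name is "scene" or "top"; returns the picture (400x640x3 uint8, blue, green, red); there is no depth.
- viewer.camera_info(name): a dict with "fx", "fy", "cx", "cy" (pixels), "R" (3x3) and "t" (3): a world point X has camera coordinates R X + t. Camera axes: x right, y down, z forward; pixel columns grow to the right and rows downward; lengths in mm; the calibration is good to about 2 mm. A picture is of the moment at which its call begins. camera_info takes no time and is no camera call.
- finish_job(): hands the job in, once; it reports no verdict.
The state is a dict: "time_s": time; "joints": joint angles; "dq": joint speeds; "tau": joint torques, N m; "eef_pos": TCP position; "ee_rot": TCP orientation; "force": force on the tool from outside, world axes, zero at the start; "wrist_torque": the same for the moment, N m; "grip_width": opening from 0.0 (shut) to 1.0 (fully open).
Only numpy, scipy, OpenCV 4.12 (cv2) and the standard library are available. Lean on these libraries where they do the work, as an engineer would, in place of code of your own. Each camera call takes 0.05 s, during which the arm holds its last target. There are 200 camera calls.

## Working session

There is one attempt and no reset: what is moved stays moved. The work goes in short steps, Python scripts to look and compute and a tool call to move; the robot and the scene stay as the last step left them, time stands still between calls to the robot, and variables do not carry over. Pictures are saved under pics/ and viewed, about 8 in all and at most 12, crops included, and the job is handed in when it is done.

Besides the shell and the picture viewer there is one more tool, called after "Emit:" as name([rows], argument=value, ...), one row to a line, values as JSON. carry_out: Moves the arm, as the interface text tells. Its arguments: {"type":"object","properties":{"targets":{"type":"array"},"grip_force":{"type":"number"}},"required":["targets"]}

```bash
mkdir -p pics; python3 - <<'E'
from rig import ctrl, viewer
import cv2
for n in ("scene","top"):
    cv2.imwrite(f"pics/{n}1.png",viewer.capture(n))
    print(n,viewer.camera_info(n))
s=ctrl.sense();print(s)
E
```

```text
scene {'fx': 398.5822243032289, 'fy': 398.5822243032289, 'cx': 313.96582749055904, 'cy': 200.4470459011724, 'R': array([[ 0.38210763,  0.92411489,  0.00233092],
       [ 0.60368132, -0.24770182, -0.75776822],
       [-0.69968752,  0.29095615, -0.65251965]]), 't': array([-451.50796716, -116.07952656, 1222.19969249])}
top {'fx': 378.9748230825033, 'fy': 378.9748230825033, 'cx': 320.742780704957, 'cy': 193.28776641814542, 'R': array([[ 0.01109814, -0.99968484,  0.02251791],
       [-0.99373963, -0.01353013, -0.11089854],
       [ 0.11116826, -0.02114617, -0.9935766 ]]), 't': array([280.28603561, 453.80029788, 712.48544538])}
{'time_s': 0.1, 'joints': array([-1.39839074e+00,  3.13346811e-01,  1.49837220e+00,  3.66520985e-05,
        1.33102661e+00, -2.23405047e-01]), 'dq': array([ 0.0008815 , -0.0003308 , -0.0020981 ,  0.00079904,  0.0009889 ,
       -0.00075706]), 'tau': array([ 2.13878928e-03, -4.12902224e+01, -2.60140800e+01, -2.36437663e-04,
        3.04632107e-03,  4.47867919e-06]), 'eef_pos': array([ 202.36975361, -484.16892096,  230.8123087 ]), 'ee_rot': array([ 0.13861825,  0.69332793,  0.13943262, -0.69328198]), 'force': array([-0.24352216,  0.63877237,  0.83704534]), 'wrist_torque': array([ 0.03449152,  0.00810792, -0.02428156]), 'grip_width': 1.000603879746159}
```

View pics/scene1.png

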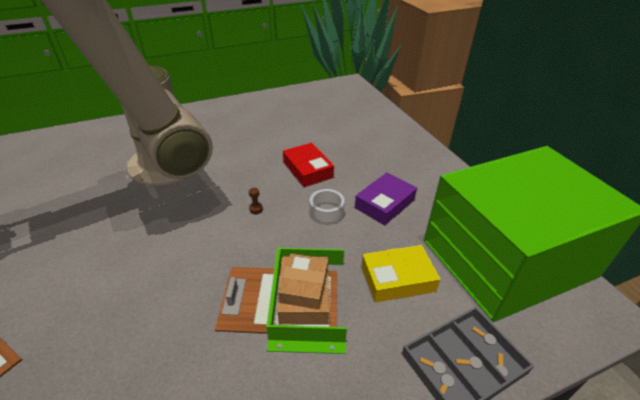

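View pics/top1.png

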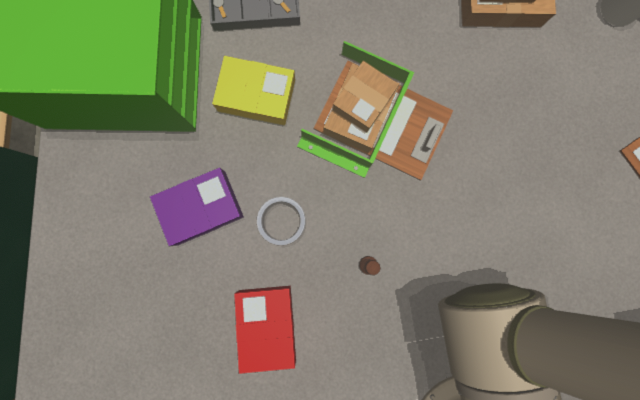

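The stand sits at about (360,110) in the top view, and the clip is at about (430,138). The clipboard comes out to the lower right. I'll enlarge that area.

```bash
python3 - <<'E'
import cv2
i=cv2.imread("pics/top1.png")[35:185,290:470]
cv2.imwrite("pics/crop1.png",cv2.resize(i,None,fx=4,fy=4,interpolation=cv2.INTER_CUBIC))
E
```

```text
(no output)
```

View pics/crop1.png

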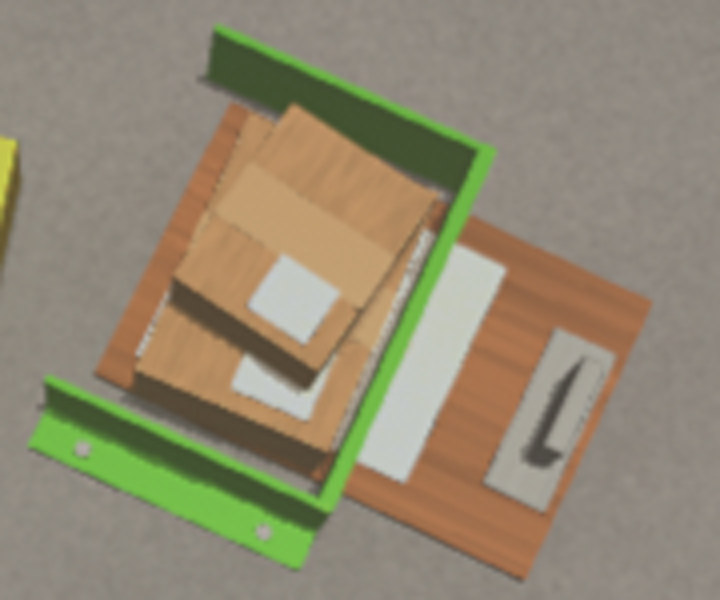

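```bash
cat >geo.py <<'E'
import numpy as np
from rig import viewer
def world(name,px,z):
    c=viewer.camera_info(name);R,t=c["R"],c["t"]
    d=R.T@np.array([(px[0]-c["cx"])/c["fx"],(px[1]-c["cy"])/c["fy"],1]);o=-R.T@t
    return o+d*(z-o[2])/d[2]
def crop(p,x0,y0,k): return [(p[0]+.5)/k-.5+x0,(p[1]+.5)/k-.5+y0]
E
python3 - <<'E'
from geo import *
np.set_printoptions(precision=1,suppress=True)
W=lambda p,z:world("top",crop(p,290,35,4),z)[:2]
A,B,C,D=[W(p,6) for p in [(652,300),(523,580),(95,375),(238,103)]]
print("board",A,B,C,D,"sizes",[np.linalg.norm(x) for x in (A-B,C-D,A-D,B-C)])
ctr=(A+B+C+D)/4; ax=(C+D-A-B);ax/=np.linalg.norm(ax); print("ctr",ctr,"axis",ax,np.arctan2(ax[1],ax[0]))
w=(D-C+A-B);print("from y", np.arctan2(w[1],w[0])-np.pi/2, "clip est",ctr-100*ax)
c=[W(p,40) for p in [(588,357),(607,363),(572,454),(554,446)]];print("clip",c,np.mean(c,0))
r=[W(p,50) for p in [(495,150),(330,514)]];print("rail",r,np.linalg.norm(r[0]-r[1]),np.mean(r,0)); d=r[0]-r[1];print(np.arctan2(d[1],d[0])-np.pi/2)
print("lower top corner near rail", W((320,455),51),W((135,365),51))
E
```

```text
board [628.1  17.4] [482.3  86.4] [583.7 301.9] [729.1 230. ] sizes [np.float64(161.35351488851322), np.float64(162.1659539453949), np.float64(235.36243686615276), np.float64(238.1072137349233)]
ctr [605.8 158.9] axis [0.4 0.9] 1.1291377795984112
from y -2.021727292859802 clip est [563.1  68.5]
clip [array([587.1,  62.5]), array([584.3,  53.2]), array([538.9,  71.3]), array([542.7,  80. ])] [563.3  66.8]
rail [array([686.7, 109. ]), array([505.8, 190.1])] 198.2783241828194 [596.2 149.6]
-1.99261511501815
lower top corner near rail [533.8 194.9] [576.  282.9]
```

```bash
python3 - <<'E'
from rig import ctrl
from scipy.spatial.transform import Rotation as Ro
import numpy as np
s=ctrl.sense();q=s["ee_rot"];M=Ro.from_quat(np.r_[q[1:],q[0]]).as_matrix();print(M.round(3))
a=np.arctan2(M[1,1],M[0,1]);print("yaw y",a,"turn options",1.14-a,1.14-a-np.pi)
print("shift",np.array([563.2,67.7])-s["eef_pos"][:2])
E
```

```text
[[-0.     0.386 -0.923]
 [ 0.001 -0.923 -0.386]
 [-1.    -0.001 -0.   ]]
yaw y -1.1749942540122191 turn options 2.314994254012219 -0.8265983995775743
shift [360.83024639 551.86892096]
```

Emit:
carry_out([
  {"x": 0.028, "y": 0.043, "z": 0, "az": 0.17},
  {"x": 0.056, "y": 0.086, "z": 0, "az": 0.34},
  {"x": 0.084, "y": 0.129, "z": 0, "az": 0.51},
  {"x": 0.112, "y": 0.172, "z": 0, "az": 0.68},
  {"x": 0.14, "y": 0.215, "z": 0, "az": 0.85},
], grip_force=60)

```text
invalid input at $.targets[0]: expected keys x, y, z, ax, ay, az, hand
```

Emit:
carry_out([
  {"x": 0.028, "y": 0.043, "z": 0, "az": 0.17},
  {"x": 0.056, "y": 0.086, "z": 0, "az": 0.34},
  {"x": 0.084, "y": 0.129, "z": 0, "az": 0.51},
  {"x": 0.112, "y": 0.172, "z": 0, "az": 0.68},
  {"x": 0.14, "y": 0.215, "z": 0, "az": 0.85},
])

```text
invalid input at $.targets[0]: expected keys x, y, z, ax, ay, az, hand
```

Emit:
carry_out([
  {"x": 0.027, "y": 0.04, "z": -0.01, "az": 0.17},
  {"x": 0.054, "y": 0.08, "z": -0.03, "az": 0.34},
  {"x": 0.081, "y": 0.122, "z": -0.06, "az": 0.51},
  {"x": 0.081, "y": 0.122, "z": -0.09, "az": 0.615},
  {"x": 0.081, "y": 0.122, "z": -0.1, "az": 0.615},
])

```text
invalid input at $.targets[0]: expected keys x, y, z, ax, ay, az, hand
```

All three calls were refused because each row needs every key, so nothing moved.

Emit:
carry_out([
  {"x": 0.028, "y": 0.043, "z": 0, "ax": 0, "ay": 0, "az": 0.17, "hand": 1},
  {"x": 0.056, "y": 0.086, "z": 0, "ax": 0, "ay": 0, "az": 0.34, "hand": 1},
  {"x": 0.084, "y": 0.129, "z": 0, "ax": 0, "ay": 0, "az": 0.51, "hand": 1},
  {"x": 0.112, "y": 0.172, "z": 0, "ax": 0, "ay": 0, "az": 0.68, "hand": 1},
  {"x": 0.14, "y": 0.215, "z": 0, "ax": 0, "ay": 0, "az": 0.85, "hand": 1},
], grip_force=60)

```text
time_s: 0.72
eef_pos: [343.0, -267.9, 231.2]
ee_rot: [0.414, 0.573, 0.414, -0.573]
force: [0.7, -0.3, -0.3]
grip_width: 1.0
```

Emit:
carry_out([
  {"x": 0.028, "y": 0.043, "z": 0, "ax": 0, "ay": 0, "az": 0.17, "hand": 1},
  {"x": 0.056, "y": 0.086, "z": 0, "ax": 0, "ay": 0, "az": 0.34, "hand": 1},
  {"x": 0.084, "y": 0.129, "z": 0, "ax": 0, "ay": 0, "az": 0.51, "hand": 1},
  {"x": 0.112, "y": 0.172, "z": 0, "ax": 0, "ay": 0, "az": 0.68, "hand": 1},
  {"x": 0.14, "y": 0.215, "z": 0, "ax": 0, "ay": 0, "az": 0.85, "hand": 1},
])

```text
time_s: 1.35
eef_pos: [483.0, -52.8, 231.1]
ee_rot: [0.614, 0.351, 0.614, -0.351]
force: [0.3, -1.2, -0.9]
grip_width: 1.001
```

Emit:
carry_out([
  {"x": 0.027, "y": 0.04, "z": -0.01, "ax": 0, "ay": 0, "az": 0.17, "hand": 1},
  {"x": 0.054, "y": 0.08, "z": -0.03, "ax": 0, "ay": 0, "az": 0.34, "hand": 1},
  {"x": 0.08, "y": 0.121, "z": -0.06, "ax": 0, "ay": 0, "az": 0.51, "hand": 1},
  {"x": 0.08, "y": 0.121, "z": -0.09, "ax": 0, "ay": 0, "az": 0.615, "hand": 1},
  {"x": 0.08, "y": 0.121, "z": -0.1, "ax": 0, "ay": 0, "az": 0.615, "hand": 1},
])

```text
time_s: 1.98
eef_pos: [561.5, 66.9, 129.3]
ee_rot: [0.689, 0.151, 0.692, -0.151]
force: [0.1, 0.5, 0.5]
grip_width: 1.001
```

```bash
python3 - <<'E'
from rig import ctrl, viewer
import cv2,numpy as np
s=ctrl.sense();print(s["eef_pos"],s["ee_rot"],s["joints"].round(2))
a=viewer.capture("top")[20:200,280:480];b=viewer.capture("scene")[220:370,190:370]
cv2.imwrite("pics/b2.png",np.hstack([cv2.resize(a,(400,360)),cv2.resize(b,(400,360))]))
E
```

```text
[561.49395664  66.92110756 129.34161808] [ 0.6894484   0.15106659  0.69202661 -0.15145617] [-0.09  0.5   1.51 -0.    1.14 -1.23]
```

View pics/b2.png

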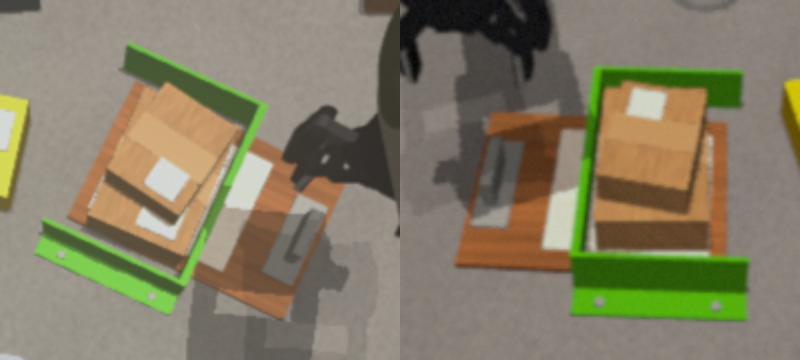

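```bash
python3 - <<'E'
from geo import *
for n,x0,y0,kx,ky,o in (("top",280,20,2,2,0),("scene",190,220,400/180,2.4,400)):
    c=viewer.camera_info(n)
    for nm,X in (("tcp",[561.5,66.9,129.3]),("f+",[561.5+17.7,66.9+38.6,142]),("f-",[561.5-17.7,66.9-38.6,142]),("cliptop",[563.2,67.7,40]),("rail",[596.2,149.6,50])):
        p=c["R"]@np.array(X)+c["t"]; u=c["fx"]*p[0]/p[2]+c["cx"];v=c["fy"]*p[1]/p[2]+c["cy"]
        print(n,nm,round(u),round(v),"crop",round((u-x0)*kx+o),round((v-y0)*ky))
E
```

```text
top tcp 451 123 crop 343 206
top f+ 431 110 crop 302 180
top f- 478 132 crop 395 223
top cliptop 434 136 crop 308 232
top rail 393 117 crop 226 194
scene tcp 223 257 crop 473 89
scene f+ 244 253 crop 520 80
scene f- 200 252 crop 421 76
scene cliptop 230 286 crop 488 159
scene rail 272 283 crop 583 151
```

The fingers project where the pictures show them, straddling the clip and clear of the rail. I'll descend and grip.

Emit:
carry_out([
  {"x": 0.001, "y": 0, "z": -0.04, "ax": 0, "ay": 0, "az": 0, "hand": 1},
  {"x": 0.001, "y": 0, "z": -0.08, "ax": 0, "ay": 0, "az": 0, "hand": 1},
  {"x": 0.001, "y": 0, "z": -0.105, "ax": 0, "ay": 0, "az": 0, "hand": 1},
  {"x": 0.001, "y": 0, "z": -0.115, "ax": 0, "ay": 0, "az": 0, "hand": 1},
  {"x": 0.001, "y": 0, "z": -0.115, "ax": 0, "ay": 0, "az": 0, "hand": 0.2},
], grip_force=40)

```text
time_s: 2.7
eef_pos: [563.9, 66.2, 17.1]
ee_rot: [0.691, 0.152, 0.69, -0.152]
force: [-1.0, 0.4, 0.1]
grip_width: 0.817
```

Emit:
carry_out([
  {"x": 0, "y": 0, "z": 0, "ax": 0, "ay": 0, "az": 0, "hand": -0.4},
  {"x": 0, "y": 0, "z": 0, "ax": 0, "ay": 0, "az": 0, "hand": -1},
  {"x": 0, "y": 0, "z": 0, "ax": 0, "ay": 0, "az": 0, "hand": -1},
  {"x": 0, "y": 0, "z": 0, "ax": 0, "ay": 0, "az": 0, "hand": -1},
  {"x": 0, "y": 0, "z": 0, "ax": 0, "ay": 0, "az": 0, "hand": -1},
])

```text
time_s: 3.32
eef_pos: [564.1, 66.7, 17.1]
ee_rot: [0.691, 0.152, 0.69, -0.151]
force: [0.6, 1.7, 5.8]
grip_width: 0.132
```

Opening 0.132 is about 11 mm, which matches the 12 mm clip. I'll pull slowly along the stand's -x, at about 40 mm/s.

Emit:
carry_out([
  {"x": -0.002, "y": -0.0045, "z": 0, "ax": 0, "ay": 0, "az": 0, "hand": -1},
  {"x": -0.004, "y": -0.009, "z": 0, "ax": 0, "ay": 0, "az": 0, "hand": -1},
  {"x": -0.006, "y": -0.0135, "z": 0, "ax": 0, "ay": 0, "az": 0, "hand": -1},
  {"x": -0.0085, "y": -0.018, "z": 0, "ax": 0, "ay": 0, "az": 0, "hand": -1},
  {"x": -0.0105, "y": -0.0225, "z": 0, "ax": 0, "ay": 0, "az": 0, "hand": -1},
])

```text
time_s: 3.95
eef_pos: [553.8, 44.5, 17.2]
ee_rot: [0.692, 0.152, 0.69, -0.151]
force: [2.8, 5.5, 5.7]
grip_width: 0.132
```

```bash
python3 - <<'E'
from rig import ctrl, viewer
import cv2,numpy as np
s=ctrl.sense();print(s["eef_pos"],s["force"],s["wrist_torque"],s["grip_width"])
a=viewer.capture("top")[20:200,280:480];b=viewer.capture("scene")[220:370,190:370]
cv2.imwrite("pics/b3.png",np.hstack([cv2.resize(a,(400,360)),cv2.resize(b,(400,360))]))
E
```

```text
[553.77178236  44.54934148  17.16172391] [2.83577378 5.4692713  5.72825582] [ 0.98155307 -0.44087725 -0.00235532] 0.13237767858697985
```

View pics/b3.png

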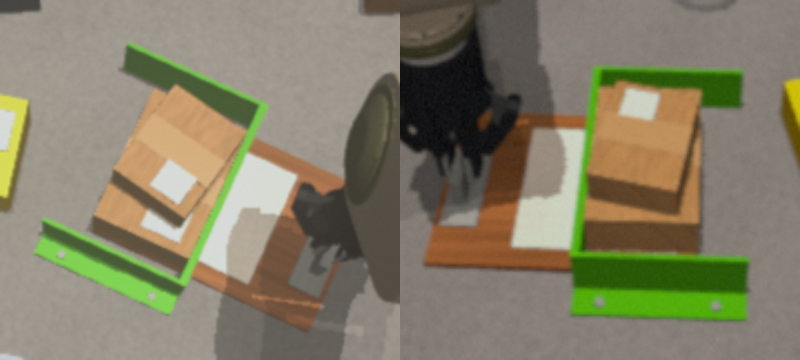

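The clipboard slides with the clip. The lower parcel is up against the rail and the upper one still rests on it. I'll continue at the same pace.

Emit:
carry_out([
  {"x": -0.002, "y": -0.0045, "z": 0, "ax": 0, "ay": 0, "az": 0, "hand": -1},
  {"x": -0.004, "y": -0.009, "z": 0, "ax": 0, "ay": 0, "az": 0, "hand": -1},
  {"x": -0.006, "y": -0.0135, "z": 0, "ax": 0, "ay": 0, "az": 0, "hand": -1},
  {"x": -0.0085, "y": -0.018, "z": 0, "ax": 0, "ay": 0, "az": 0, "hand": -1},
  {"x": -0.0105, "y": -0.0225, "z": 0, "ax": 0, "ay": 0, "az": 0, "hand": -1},
])

```text
time_s: 4.68
eef_pos: [543.3, 22.1, 17.1]
ee_rot: [0.692, 0.152, 0.69, -0.151]
force: [3.9, 6.1, 6.2]
grip_width: 0.132
```

Emit:
carry_out([
  {"x": -0.002, "y": -0.0045, "z": 0, "ax": 0, "ay": 0, "az": 0, "hand": -1},
  {"x": -0.004, "y": -0.009, "z": 0, "ax": 0, "ay": 0, "az": 0, "hand": -1},
  {"x": -0.006, "y": -0.0135, "z": 0, "ax": 0, "ay": 0, "az": 0, "hand": -1},
  {"x": -0.0085, "y": -0.018, "z": 0, "ax": 0, "ay": 0, "az": 0, "hand": -1},
  {"x": -0.0105, "y": -0.0225, "z": 0, "ax": 0, "ay": 0, "az": 0, "hand": -1},
])

```text
time_s: 5.3
eef_pos: [532.8, -0.4, 17.2]
ee_rot: [0.692, 0.152, 0.69, -0.151]
force: [3.3, 7.6, 6.9]
grip_width: 0.128
```

Emit:
carry_out([
  {"x": -0.002, "y": -0.0045, "z": 0, "ax": 0, "ay": 0, "az": 0, "hand": -1},
  {"x": -0.004, "y": -0.009, "z": 0, "ax": 0, "ay": 0, "az": 0, "hand": -1},
  {"x": -0.006, "y": -0.0135, "z": 0, "ax": 0, "ay": 0, "az": 0, "hand": -1},
  {"x": -0.0085, "y": -0.018, "z": 0, "ax": 0, "ay": 0, "az": 0, "hand": -1},
  {"x": -0.0105, "y": -0.0225, "z": 0, "ax": 0, "ay": 0, "az": 0, "hand": -1},
])

```text
time_s: 5.92
eef_pos: [522.2, -23.2, 17.2]
ee_rot: [0.692, 0.151, 0.69, -0.151]
force: [2.3, 5.7, 7.7]
grip_width: 0.136
```

```bash
python3 - <<'E'
from rig import ctrl, viewer
import cv2,numpy as np
s=ctrl.sense();print(s["eef_pos"],s["force"],s["wrist_torque"],s["grip_width"])
a=viewer.capture("top")[20:200,280:480];b=viewer.capture("scene")[220:370,190:370]
cv2.imwrite("pics/b4.png",np.hstack([cv2.resize(a,(400,360)),cv2.resize(b,(400,360))]))
E
```

```text
[522.2179593  -23.17625748  17.15703606] [2.32778471 5.66579327 7.66714831] [ 0.92975533 -0.35588034 -0.04677368] 0.13634492820962266
```

View pics/b4.png

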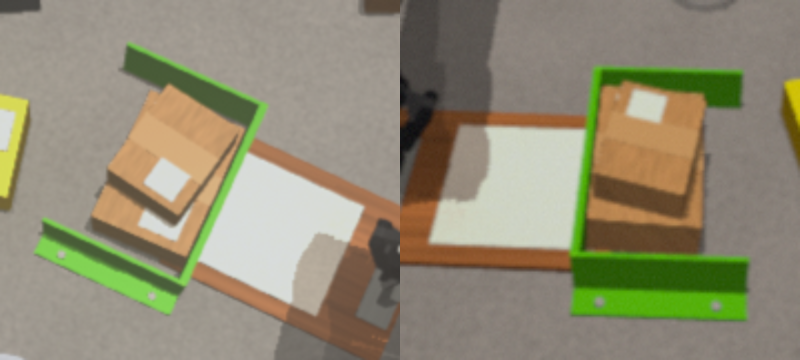

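About 99 mm pulled. The back of the stack has begun to dip as expected, and it is still stacked. I'll pull about 55 mm more.

Emit:
carry_out([
  {"x": -0.002, "y": -0.0045, "z": 0, "ax": 0, "ay": 0, "az": 0, "hand": -1},
  {"x": -0.004, "y": -0.009, "z": 0, "ax": 0, "ay": 0, "az": 0, "hand": -1},
  {"x": -0.006, "y": -0.0135, "z": 0, "ax": 0, "ay": 0, "az": 0, "hand": -1},
  {"x": -0.0085, "y": -0.018, "z": 0, "ax": 0, "ay": 0, "az": 0, "hand": -1},
  {"x": -0.0105, "y": -0.0225, "z": 0, "ax": 0, "ay": 0, "az": 0, "hand": -1},
])

```text
time_s: 6.65
eef_pos: [511.7, -45.8, 17.2]
ee_rot: [0.692, 0.151, 0.69, -0.151]
force: [1.5, 4.3, 7.4]
grip_width: 0.133
```

Emit:
carry_out([
  {"x": -0.0025, "y": -0.0055, "z": 0, "ax": 0, "ay": 0, "az": 0, "hand": -1},
  {"x": -0.005, "y": -0.011, "z": 0, "ax": 0, "ay": 0, "az": 0, "hand": -1},
  {"x": -0.0075, "y": -0.0165, "z": 0, "ax": 0, "ay": 0, "az": 0, "hand": -1},
  {"x": -0.01, "y": -0.022, "z": 0, "ax": 0, "ay": 0, "az": 0, "hand": -1},
  {"x": -0.0125, "y": -0.0275, "z": 0, "ax": 0, "ay": 0, "az": 0, "hand": -1},
])

```text
time_s: 7.28
eef_pos: [499.1, -73.4, 17.1]
ee_rot: [0.692, 0.151, 0.69, -0.151]
force: [3.3, 4.8, 8.2]
grip_width: 0.132
```

```bash
python3 - <<'E'
from rig import ctrl, viewer
import cv2,numpy as np
s=ctrl.sense();print(s["eef_pos"],s["force"],s["wrist_torque"],s["grip_width"])
a=viewer.capture("top")[20:220,300:500];b=viewer.capture("scene")[220:400,150:350]
cv2.imwrite("pics/b5.png",np.hstack([cv2.resize(a,(400,400)),cv2.resize(b,(400,400))]))
E
```

```text
[499.10611861 -73.36364918  17.13278   ] [3.28447933 4.7951748  8.18077849] [ 0.85808297 -0.37431111 -0.03476504] 0.13221762900905845
```

View pics/b5.png

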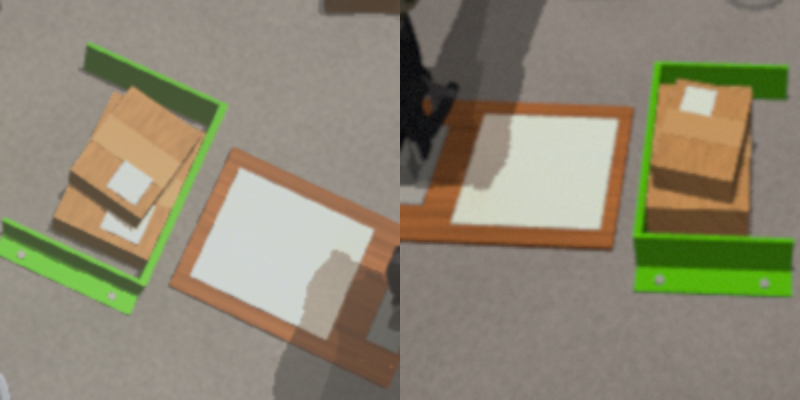

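The clipboard's rear edge is fully in front of the rail and the parcels are stacked. Next I release and rise.

Emit:
carry_out([
  {"x": 0, "y": 0, "z": 0, "ax": 0, "ay": 0, "az": 0, "hand": -0.3},
  {"x": 0, "y": 0, "z": 0, "ax": 0, "ay": 0, "az": 0, "hand": 0.4},
  {"x": 0, "y": 0, "z": 0, "ax": 0, "ay": 0, "az": 0, "hand": 0.6},
  {"x": 0, "y": 0, "z": 0, "ax": 0, "ay": 0, "az": 0, "hand": 0.6},
  {"x": 0, "y": 0, "z": 0.005, "ax": 0, "ay": 0, "az": 0, "hand": 0.6},
])

```text
time_s: 8.0
eef_pos: [498.2, -73.3, 21.2]
ee_rot: [0.69, 0.151, 0.691, -0.151]
force: [-0.1, -0.6, -0.3]
grip_width: 0.801
```

Emit:
carry_out([
  {"x": 0, "y": 0, "z": 0.02, "ax": 0, "ay": 0, "az": 0, "hand": 0.6},
  {"x": 0, "y": 0, "z": 0.05, "ax": 0, "ay": 0, "az": 0, "hand": 0.6},
  {"x": 0, "y": -0.02, "z": 0.09, "ax": 0, "ay": 0, "az": 0, "hand": 0.6},
  {"x": 0, "y": -0.06, "z": 0.12, "ax": 0, "ay": 0, "az": 0, "hand": 0.6},
  {"x": 0, "y": -0.1, "z": 0.14, "ax": 0, "ay": 0, "az": 0, "hand": 0.6},
])

```text
time_s: 8.62
eef_pos: [498.6, -174.6, 163.3]
ee_rot: [0.692, 0.151, 0.69, -0.151]
force: [0.1, 0.1, -0.6]
grip_width: 0.8
```

Emit:
carry_out([
  {"x": 0, "y": -0.05, "z": 0, "ax": 0, "ay": 0, "az": 0, "hand": 0.6},
  {"x": 0, "y": -0.1, "z": 0, "ax": 0, "ay": 0, "az": 0, "hand": 0.6},
  {"x": 0, "y": -0.13, "z": 0, "ax": 0, "ay": 0, "az": 0, "hand": 0.6},
  {"x": 0, "y": -0.15, "z": 0, "ax": 0, "ay": 0, "az": 0, "hand": 0.6},
  {"x": 0, "y": -0.15, "z": 0, "ax": 0, "ay": 0, "az": 0, "hand": 0.6},
])

```text
time_s: 9.25
eef_pos: [498.3, -323.9, 161.2]
ee_rot: [0.691, 0.152, 0.691, -0.151]
force: [0.8, 0.2, 0.3]
grip_width: 0.803
```

```bash
python3 - <<'E'
from rig import ctrl, viewer
import cv2,numpy as np
s=ctrl.sense();print(s["time_s"],s["eef_pos"],s["force"],s["grip_width"])
a=viewer.capture("top")[20:220,300:500]
cv2.imwrite("pics/b6.png",cv2.resize(a,(600,600),interpolation=cv2.INTER_CUBIC))
cv2.imwrite("pics/b7.png",cv2.resize(viewer.capture("scene")[220:400,150:350],(600,540),interpolation=cv2.INTER_CUBIC))
E
```

```text
9.25 [ 498.25964367 -323.85403209  161.19225805] [0.83490019 0.16500718 0.25812574] 0.8030329825751624
```

View pics/b6.png

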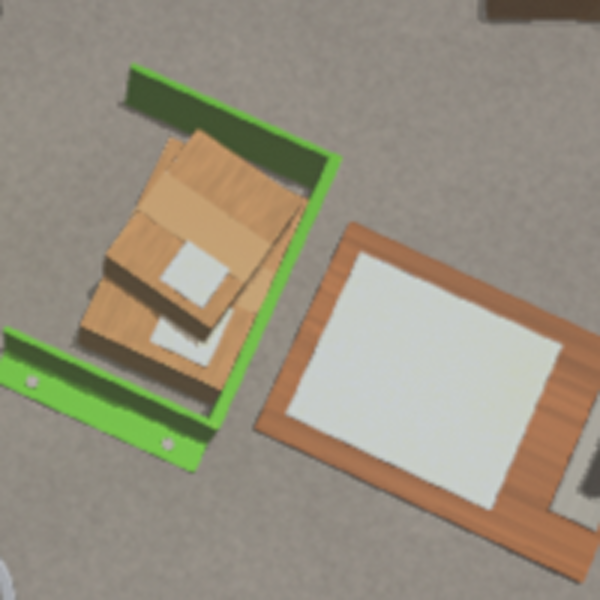

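View pics/b7.png

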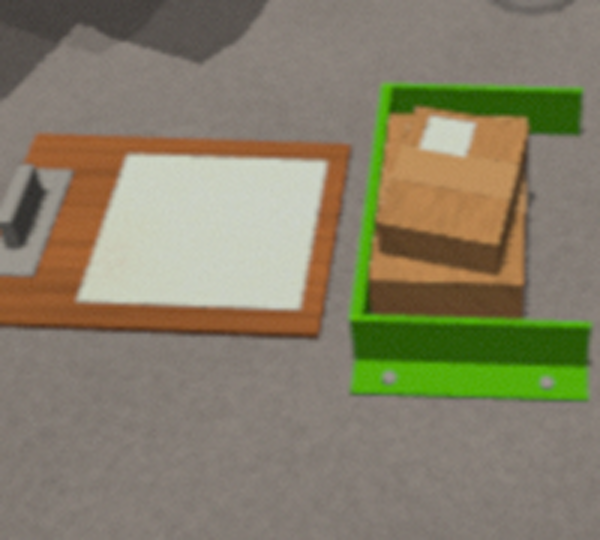

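Both views show the clipboard flat and clear, with its rear corners at (350,223) and (257,430) in the crop, and the parcels stacked and level. I'll check the numbers.

```bash
python3 - <<'E'
from geo import *
np.set_printoptions(precision=1,suppress=True)
y=1.145;ex=np.array([np.cos(y),np.sin(y)]);ey=np.array([-ex[1],ex[0]])
o=np.array([596.2,149.6])+4*ex
f=lambda p,z,c=(300,20,3):(lambda d:np.array([d@ex,d@ey]))(world("top",crop(p,*c),z)[:2]-o)
print("board rear",f((350,223),6),f((257,430),6))
U=[f(p,80) for p in [(200,130),(307,203),(207,328),(105,258)]];print("upper",U,np.mean(U,0))
print("lower corners top",f((80,325),45),f((222,388),45),f((170,140),45))
print("lower start", f((135,365),51,(290,35,4)),f((320,455),51,(290,35,4)))
E
```

```text
board rear [-30.6 -81.9] [-31.2  76.8]
upper [array([ 84.7, -61.6]), array([  5.6, -47.3]), array([29.1, 51.4]), array([103.6,  38.3])] [55.7 -4.8]
lower corners top [102.8  73.2] [ 3.8 71.7] [101.9 -64.1]
lower start [109.1  73.5] [11.5 75.5]
```

```bash
python3 -c "
from rig import finish_job
print(finish_job())"
```

```text
the job is handed in; nothing more can be done
None
```

I slid the clipboard out under the rail by its clip, about 155 mm at 40 mm/s. Then I let go, moved the gripper well clear and handed the job in at about 9.3 s; no verdict was reported.

My last checks, measured from the final top picture (accurate to a few mm):

| Check | Measured | Limit |
|---|---|---|
| Clipboard origin in front of the rail | about 151 mm (rear edge 31 mm clear) | at least 122 mm |
| Lower parcel behind the rail | x about 53 mm | above 40 mm |
| Lower parcel moved from its start | about 8 mm | under 40 mm |
| Upper parcel centre from lower parcel centre | about 9 mm | under 35 mm |

- **Flatness:** by eye, both final pictures show the clipboard flat and the parcels level and stacked. I did not measure heights, tilts or speeds.
- **Forces:** the force readings after each move stayed within about 11 N, and near zero after release.
- **Problems:** the first three move calls were refused because their rows lacked some keys, so nothing moved. No check failed or disagreed.

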